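# Draw a fresh bar of polishing compound from the spring holder

## Task

Take only the top green bar of polishing compound out of the blue spring-lift holder, so that the next bar rises into its place, and lay it flat in the middle of the shallow steel tray without dropping it. The other bars stay in the holder, the next one level at the top.

Things in the scene. Friction and masses are not known exactly. Their poses are not given: they have to be found in the camera images.
- top_bar: Uppermost of three equal bars of polishing compound in the holder: paper-coloured with a green end, 34 (x) x 110 (y) x 32 mm high, 0.36 kg within 10 percent. Origin: centre of its underside; z up, y along its length. Underside about 94 mm, top about 126 mm above the worktop (within 4 mm); its upper 18 mm stand above the guides, the rest shows in the finger windows.
- second_bar: The next green bar, same shape and axes, directly under the top bar (underside about 62 mm above the worktop at the start). When the top bar is lifted off, the sprung plate raises it and the last bar by about 32 mm within half a second, to about 94 mm.
- bar_holder: Blue spring-lift holder, fixed. Origin: centre of its underside on the worktop; z up, y along the bars. Base 85x165 mm; skirt 47 (x) x 123 (y) mm to 62 mm height, then four corner guides to 108 mm. Between them each long side (+x, -x) has a finger window 73 mm long, open from 62 mm up. Bars have 3 mm play each side. A soft spring (110 N/m) under the stack lifts it one bar height per bar taken.
- tray: Shallow fixed steel tray with a black rubber floor, 130 mm (x) by 170 mm (y) outside, rim 10 mm high (rounded bead to 12.5 mm), wall and floor 3 mm thick, so the inside is 124 x 164 mm. Origin: centre of its underside on the worktop, z up.
Not all that is in view belongs to the job. What is shaped like the top_bar but orange or red is not meant.

How it is judged:
On the way:
1. the top bar is lifted out of the holder and the next bar has risen into its place (z of top_bar in the frame of bar_holder above 0.13 m and z of second_bar in the frame of bar_holder between 0.082 and 0.106 m), for 0.1 s.
At the end, for the whole second after the job is handed in: The top bar lies released, at rest and flat on the tray's floor (within 2.8 degrees and 3 mm), its centre within 40 mm of the tray's, at any yaw; the second bar sits level (within 10 degrees) in the holder, its underside 82 to 106 mm above the holder's foot, within 15 mm of its axis (horizontal distance between top_bar and tray below 0.04 m and z of top_bar in the frame of tray below 0.006 m and angle between top_bar's own z axis and vertical below 0.05 rad and linear speed of top_bar below 0.02 m/s and contact force between top_bar and the fingers below 0.1 N and horizontal distance between second_bar and bar_holder below 0.015 m and z of second_bar in the frame of bar_holder between 0.082 and 0.106 m and angle between second_bar's own z axis and vertical below 0.17 rad); the robot touches nothing.
It fails at once if the top bar is dropped (falls freely by more than about 30 mm) (contact force between top_bar and the fingers below 0.05 N and linear speed of top_bar above 0.75 m/s).
It fails at once if the second bar is pulled out of the holder (z of second_bar in the frame of bar_holder above 0.12 m).
It also fails if it takes over 48 s, if anything falls off the work surface, if the arm or the gripper's body presses on something with over 40 N, if the wrist force passes 120 N, or if a joint passes its speed limit or range.

## Robot

A 7-joint arm with a two-finger parallel gripper is mounted at the origin on a cart in front of the work surface, level with it; the furniture and walls round the work are solid. World frame = base frame: x ahead of the robot, y to its left, z up, the work surface at z = 0. Lengths are in m, angles in rad, forces in N, time in s.
With the tool pointing down it reaches from about 0.425 to 1.025 m from the base axis. Payload 9.4 kg.
Tool frame: the origin (TCP) lies on the centre line of the jaws, within the pads' length; the fingertips stand 11 mm ahead of it and the grasp point (between the pads) lies 8 mm behind it; z points along the fingers, y is the direction in which the jaws open and shut (so a half turn about z gives the same grasp; the last joint's range is limited). The gripper opens to 93 mm and grips with 3 to 60 N. Pads are 15 mm wide; open, the fingers measure 128 mm over their backs; the gripper's body (75 mm by 188 mm) begins 65 mm behind the grasp point.
Start: joints at [-1.237, 0.599, -0.003, 1.599, 0.002, 0.943, -0.08], TCP at [0.29, 0.665, 0.23] pointing down, gripper open.
Joint ranges: [-2.57, 2.57], [-0.35, 1.97], [-1.29, 1.29], [0.11, 2.56], [-1.05, 4.19], [0.11, 1.86], [-2.63, 2.63]. Speed limits (rad/s): [2.22, 2.22, 3.01, 3.01, 3.14, 3.14, 3.14].

## Interface

Orientations are given as a rotation vector (axis times angle).
In Python, from workcell import env gives the robot as it stands.
- The arm moves only by the shell command python3 -m crank 'ROWS' [FORCE]. ROWS is JSON, a list of rows, each a list of 7 numbers: the closure, from 0 (fully open) to 1 (shut), then the shift along the tool's x, y, z in cm, then the turn, a rotation vector about the tool's x, y, z in degrees. In form: [[claw, tx, ty, tz, wx, wy, wz], ...]. A call has 1 to 8 rows; each row is the pose to reach, as a shift and turn from the pose commanded when the call began, along the tool's axes at that moment; what a row does not reach only later rows make up. A row lasts 1/10 s, in which the tool goes at most 50 mm and 8.59 degrees, less where a joint would pass 70% of its speed; a pose out of reach is approached as far as the arm can. A call with a gripper value outside its range is refused whole. The fingers move at their own pace and stop on an object; FORCE is the grip in N (left out, the last holds). Time passes only in rows, so rows that repeat a pose let the fingers close. It gives the time, the measured TCP pose, the force and the opening at its end, in the units of the state.
- env.get_obs(): the state, without advancing time (a new reading comes with each control period).
- env.grab_frame(name): name is "scene" or "top" or "wrist"; returns a dict with "image" (480x640x3 uint8, blue, green, red), "fov_y" (degrees; the focal length in pixels is half the picture's height over the tangent of half this angle, whatever the lens; pixels are square), "cx", "cy" (the principal point, pixels), "rvec" (rotation vector, rad) and "tvec" (3), from world to camera coordinates, as OpenCV has them; the wrist camera has in their place "T_tool_cam" (4x4, takes a point from camera to tool coordinates, whose origin is the TCP and whose axes are the flange's). Camera axes: x right, y down, z forward; pixel columns grow to the right and rows downward; lengths in m; the calibration is good to about 2 mm. A picture is of the moment at which its call begins: read the wrist's pose just before it. There is no depth.
- env.hand_in(): hands the job in, once; it reports no verdict.
The state is a dict: "clock": time; "qpos": joint angles; "joint_vel": joint speeds; "tau": joint torques, N m; "ee_pos": TCP position; "orientation": TCP orientation; "wrist_force": force on the tool from outside, world axes, zero at the start; "moment": the same for the moment, N m; "opening": finger opening in m.
Only numpy, scipy, OpenCV 4.12 (cv2) and the standard library are available. Lean on these libraries where they do the work, as an engineer would, in place of code of your own. Each camera call takes 0.05 s, during which the arm holds its last target.

## Working session

There is one attempt and no reset: what is moved stays moved. The work goes in short steps, Python scripts to look and compute and a shell command to move; the robot and the scene stay as the last step left them, time stands still between calls to the robot, and variables do not carry over. Pictures are saved under pics/ and viewed, and the job is handed in when it is done.

```bash
ls; mkdir -p pics; python3 - <<'E'
from workcell import env
import cv2
o=env.get_obs()
print(o)
for n in ("scene","top","wrist"):
    f=env.grab_frame(n)
    cv2.imwrite(f"pics/a_{n}.png",f["image"])
    print(n,{k:v for k,v in f.items() if k!="image"})
E
```

```text
pics
{'clock': 0.0, 'qpos': array([-1.23667674,  0.60015871, -0.00252796,  1.60009247,  0.00181145,
        0.94290475, -0.07982032]), 'joint_vel': array([-2.05664279e-03,  4.27932009e-04, -1.15581131e-03, -9.45798753e-04,
        4.51465784e-04, -7.47004935e-05,  7.09153350e-05]), 'tau': array([-8.84903384e-04, -7.65077448e+01,  1.49720740e+00, -2.52359605e+01,
       -5.23855188e-02,  1.67499884e-02,  1.45752306e-04]), 'ee_pos': array([0.28938049, 0.66424672, 0.22874928]), 'orientation': array([-6.40703236e-01, -3.07540198e+00,  2.43983431e-03]), 'wrist_force': array([ 0.27448672, -0.31974109, -0.04076817]), 'moment': array([-0.00859861,  0.01996193, -0.0121918 ]), 'opening': 0.09269037164665164}
scene {'fov_y': 56.8490456139611, 'cx': 319.71890867282633, 'cy': 234.1051633219977, 'rvec': array([ 2.16359858, -1.11120664,  0.46199405]), 'tvec': array([-0.34454151,  0.45982439,  0.64832246])}
top {'fov_y': 49.50709342689854, 'cx': 326.1848696690116, 'cy': 238.93355528847906, 'rvec': array([ 2.13102282, -2.09129319,  0.21401385]), 'tvec': array([0.06407411, 0.66012202, 1.33163499])}
wrist {'fov_y': 68.8910452261619, 'cx': 314.6988338187066, 'cy': 236.09628977613394, 'T_tool_cam': array([[ 4.74498759e-04, -9.63109751e-01, -2.69108494e-01,
         7.45310435e-02],
       [ 9.99999876e-01,  4.16897877e-04,  2.71192814e-04,
         2.84990877e-04],
       [-1.48997684e-04, -2.69108590e-01,  9.63109830e-01,
        -1.54650018e-01],
       [ 0.00000000e+00,  0.00000000e+00,  0.00000000e+00,
         1.00000000e+00]])}
```

View pics/a_scene.png

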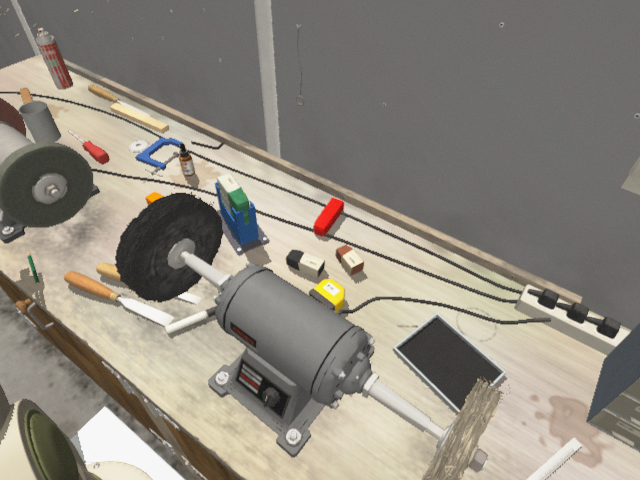

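View pics/a_top.png

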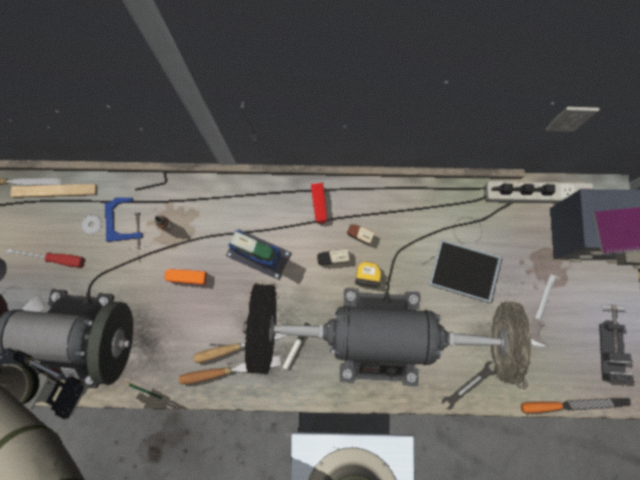

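View pics/a_wrist.png

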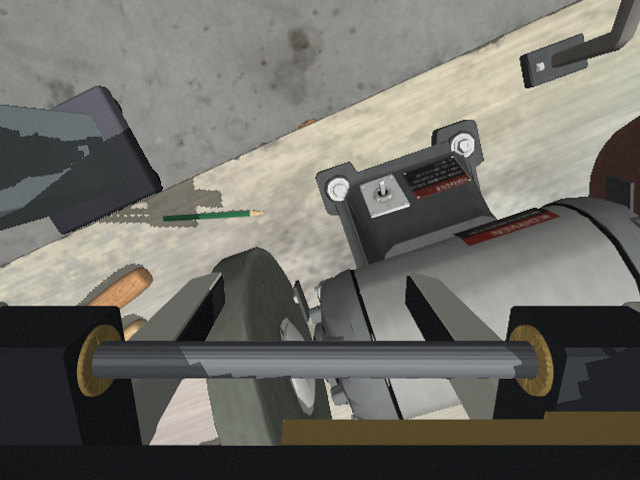

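The scene shows the green bar in its blue holder at scene (232,190) / top (255,247), and the tray at scene (450,362) / top (466,271). Look-alikes in the top view are the orange bar (186,277), the red bar (319,202), the black/cream bar (333,258), the brown/cream bar (361,234) and the yellow tape (368,272). I choose the green-ended bar in the blue holder and check it in close crops.

```bash
cat > h.py <<'E'
import numpy as np, cv2
from scipy.spatial.transform import Rotation as R
def cam(f, obs=None):
    fl=240/np.tan(np.radians(f["fov_y"])/2)
    K=np.array([[fl,0,f["cx"]],[0,fl,f["cy"]],[0,0,1]])
    if "rvec" in f:
        Rw=R.from_rotvec(f["rvec"]).as_matrix(); t=np.array(f["tvec"])
    else:
        T=np.eye(4);T[:3,:3]=R.from_rotvec(obs["orientation"]).as_matrix();T[:3,3]=obs["ee_pos"]
        W=np.linalg.inv(T@f["T_tool_cam"]); Rw=W[:3,:3]; t=W[:3,3]
    return K,Rw,t
def proj(c,P):
    K,Rw,t=c; p=(np.atleast_2d(P)@Rw.T+t)@K.T
    return p[:,:2]/p[:,2:]
def back(c,uv,z):
    K,Rw,t=c; uv=np.atleast_2d(uv).astype(float)
    d=np.c_[uv,np.ones(len(uv))]@np.linalg.inv(K).T@Rw
    o=-Rw.T@t
    return o+d*((z-o[2])/d[:,2:])
def crop(img,x0,y0,x1,y1,s,name):
    cv2.imwrite(name,cv2.resize(img[y0:y1,x0:x1],None,fx=s,fy=s,interpolation=cv2.INTER_CUBIC))
E
python3 - <<'E'
from h import *
a=cv2.imread("pics/a_top.png");b=cv2.imread("pics/a_scene.png")
crop(a,215,215,305,285,8,"pics/b1.png")
crop(b,195,160,285,260,6,"pics/b2.png")
crop(a,415,225,515,310,6,"pics/b3.png")
crop(b,380,300,520,420,5,"pics/b4.png")
E
```

```text
(no output)
```

View pics/b1.png

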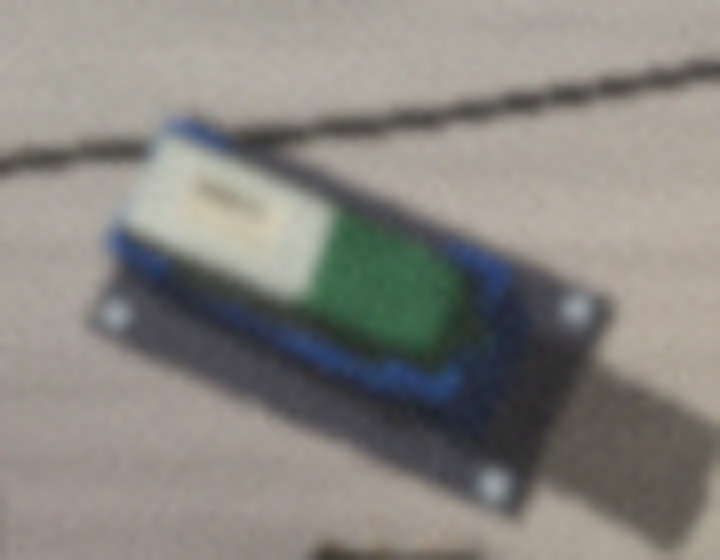

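View pics/b2.png

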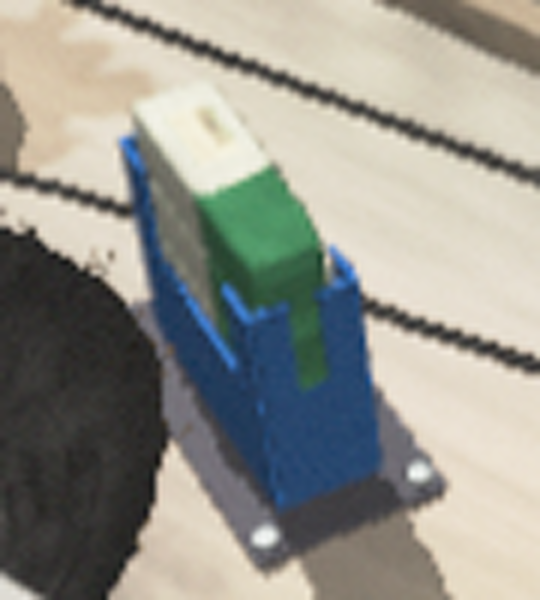

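View pics/b3.png

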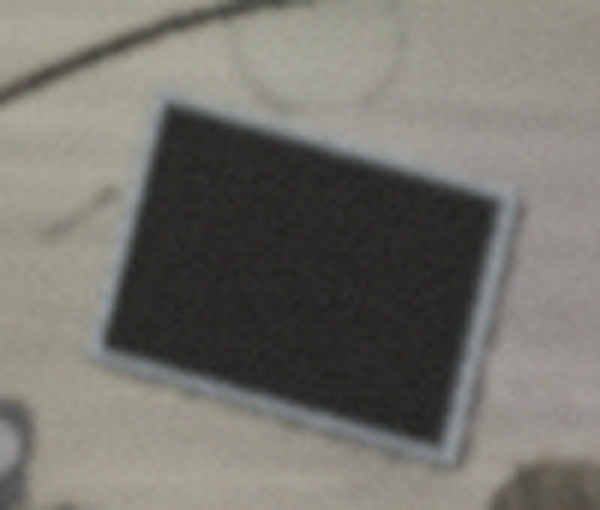

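View pics/b4.png

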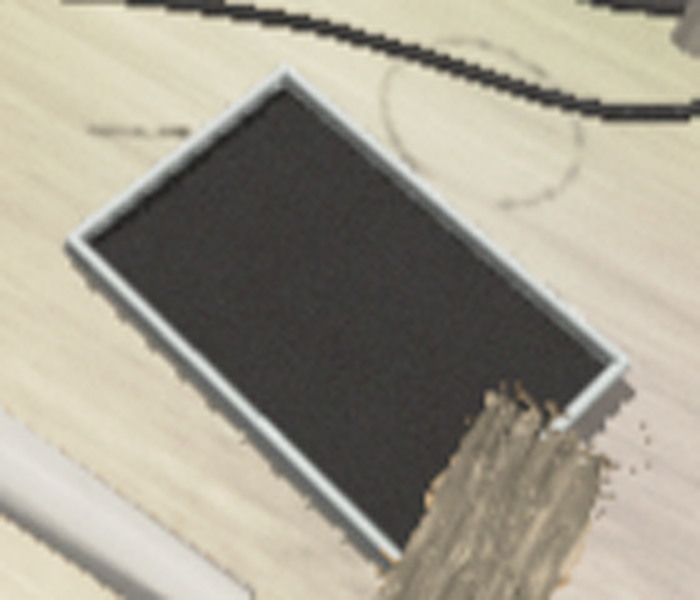

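```bash
cat > m1.py <<'E'
from h import *
from workcell import env
from scipy.optimize import least_squares
ft=env.grab_frame("top");fs=env.grab_frame("scene")
ct=cam(ft);cs=cam(fs)
u=lambda p,s,o:(np.array(p,float)+.5)/s-.5+np.array(o)
T=lambda p:u(p,8,(215,215)); S=lambda p:u(p,6,(195,160))
def fit(obsl,x0):
    def r(x):
        c,s=np.cos(x[2]),np.sin(x[2])
        e=[]
        for c_,uv,L in obsl:
            L=np.array(L,float); P=np.array([x[0]+c*L[0]-s*L[1],x[1]+s*L[0]+c*L[1],L[2]])
            e.append((proj(c_,P)[0]-uv)/c_[0][0,0]*1000)
        return np.ravel(e)
    o=least_squares(r,x0,loss='soft_l1'); return o.x,r(o.x).reshape(-1,2).round(1)
print("bar top backproj", back(ct,[T(p) for p in [(170,137),(128,225),(470,255),(430,350)]],.126).round(4).tolist())
print("bar top scene", back(cs,[S(p) for p in [(133,103),(208,83),(325,238),(255,270)]],.126).round(4).tolist())
print("base", back(ct,[T(p) for p in [(85,320),(610,300),(525,515)]],.006).round(4).tolist())
print("base sc", back(cs,[S(p) for p in [(268,570),(447,490)]],.006).round(4).tolist())
U=lambda p:u(p,6,(415,225)); V=lambda p:u(p,5,(380,300))
print("tray", back(ct,[U(p) for p in [(162,98),(520,190),(455,462),(92,352)]],.0115).round(4).tolist())
print("tray sc", back(cs,[V(p) for p in [(285,68),(630,360),(68,240)]],.0115).round(4).tolist())
E
python3 m1.py
```

```text
bar top backproj [[0.6615, 0.31, 0.126], [0.6323, 0.322, 0.126], [0.6245, 0.2116, 0.126], [0.5934, 0.2231, 0.126]]
bar top scene [[0.6315, 0.3238, 0.126], [0.6579, 0.3088, 0.126], [0.6165, 0.2107, 0.126], [0.5881, 0.2197, 0.126]]
base [[0.6219, 0.3583, 0.006], [0.6324, 0.1751, 0.006], [0.5563, 0.202, 0.006]]
base sc [[0.5518, 0.1989, 0.006], [0.6253, 0.1699, 0.006]]
tray [[0.671, -0.2461, 0.0115], [0.6305, -0.4107, 0.0115], [0.5043, -0.3749, 0.0115], [0.5514, -0.2109, 0.0115]]
tray sc [[0.6697, -0.2464, 0.0115], [0.6262, -0.4084, 0.0115], [0.5464, -0.2114, 0.0115]]
```

Checked: in the crops, the cream bar with the green end stands in the blue holder (top crop centre about (300,240), i.e. image (252,245)), and the tray's rim is clear. Next I triangulate the nearby wheels for clearance and do a joint fit.

```bash
cat > m2.py <<'E'
from m1 import *
def tri(a,b):
    P=[c[0]@np.c_[c[1],c[2]] for c in (ct,cs)]
    X=cv2.triangulatePoints(P[0],P[1],np.array(a,float),np.array(b,float)).ravel();X=X[:3]/X[3]
    return X.round(3), (proj(ct,X)[0]-a).round(1),(proj(cs,X)[0]-b).round(1)
print("shaft/black hub",tri((274,331),(190,256)))
print("shaft@motor left",tri((330,334),(222,283)))
print("shaft@motor right",tri((440,340),(372,385)))
print("shaft@wire",tri((492,343),(440,432)))
B=[(.017,.055),(-.017,.055),(.017,-.055),(-.017,-.055)]
tp=[(170,137),(128,225),(470,255),(430,350)]; sp=[(208,83),(133,103),(325,238),(255,270)]
for z in (.122,.126,.130):
    o=[(ct,T(p),(*b,z)) for p,b in zip(tp,B)]+[(cs,S(p),(*b,z)) for p,b in zip(sp,B)]
    x,r=fit(o,[.627,.266,-.36]); print("bar",z,x.round(4),np.degrees(x[2]).round(2),np.abs(r).mean().round(2))
B=[(.065,.085),(.065,-.085),(-.065,-.085),(-.065,.085)]
tp=[(162,98),(520,190),(455,462),(92,352)]; sp=[(285,68),(630,360),(68,240)]
o=[(ct,U(p),(*b,.0115)) for p,b in zip(tp,B)]+[(cs,V(p),(*b,.0115)) for p,b in zip(sp,[B[0],B[1],B[3]])]
x,r=fit(o,[.588,-.311,-.24]); print("tray",x.round(4),np.degrees(x[2]),r.tolist())
# wheel rings
for X0,rad in (((.45,.25,.16),.1),):
    pass
E
python3 m2.py | tail -8
```

```text
shaft/black hub (array([0.416, 0.198, 0.126]), array([ 1.5, -2.2]), array([-4.5,  1.1]))
shaft@motor left (array([0.4  , 0.066, 0.165]), array([-1.4,  2. ]), array([ 4.4, -1.3]))
shaft@motor right (array([ 0.403, -0.222,  0.107]), array([ 3. , -2.5]), array([-8.1,  1.4]))
shaft@wire (array([ 0.395, -0.345,  0.122]), array([ 2.2, -1.5]), array([-6. ,  0.9]))
bar 0.122 [ 0.6275  0.2682 -0.3798] -21.76 1.28
bar 0.126 [ 0.6257  0.2662 -0.3867] -22.16 1.58
bar 0.13 [ 0.6242  0.2645 -0.3836] -21.98 2.07
tray [ 0.5869 -0.3103 -0.266 ] -15.239829933508897 [[-0.5, -0.7], [-0.7, 2.2], [0.4, 1.7], [0.3, 3.4], [0.1, -2.2], [1.7, -0.3], [-0.0, -0.3]]
```

```bash
cat > go.py <<'E'
from h import *
from workcell import env
def to(p,yaw,o=None):
    """shift (cm) & turn (deg) in tool axes to bring TCP to p, tool down, tool y at yaw deg"""
    o=o or env.get_obs()
    Rc=R.from_rotvec(o["orientation"]); y=np.radians(yaw)
    Y=np.array([np.cos(y),np.sin(y),0]);Z=np.array([0,0,-1.]);X=np.cross(Y,Z)
    Rt=R.from_matrix(np.c_[X,Y,Z])
    sh=Rc.inv().apply(np.array(p)-o["ee_pos"])*100
    tw=np.degrees((Rc.inv()*Rt).as_rotvec())
    print("t",round(o["clock"],2),"ee",o["ee_pos"].round(4),"q",o["qpos"].round(2),"F",o["wrist_force"].round(1),"open",round(o["opening"],4))
    print("shift",sh.round(2),"turn",tw.round(2))
E
python3 -c "
from go import *
to((.626,.266,.36),-22)"
```

```text
t 0.35 ee [0.2895 0.6646 0.2294] q [-1.24  0.6  -0.    1.6   0.    0.94 -0.08] F [-0.1  0.5 -1.4] open 0.093
shift [-46.77 -23.11 -13.05] turn [-1.000e-02  2.000e-02  8.846e+01]
```

```bash
python3 -m crank '[[0,0,0,-4,0,0,0],[0,0,0,-8,0,0,6],[0,-3,-1.5,-12,0,0,14],[0,-7,-3.4,-13,0,0,22],[0,-11,-5.4,-13,0,0,30],[0,-15,-7.4,-13,0,0,38],[0,-19,-9.4,-13,0,0,46],[0,-23,-11.4,-13,0,0,54]]' 20; python3 -c "
from go import *
to((.626,.266,.36),-22)"
```

```text
clock: 1.15
ee_pos: [0.4557, 0.4668, 0.3599]
orientation: [-1.974, -2.444, -0.001]
wrist_force: [0.1, 0.0, 0.3]
opening: 0.0931
t 1.15 ee [0.4557 0.4668 0.3599] q [-1.07  0.41  0.28  1.63 -0.12  1.12 -0.55] F [0.1 0.  0.3] open 0.0931
shift [-2.321e+01  1.242e+01 -1.000e-02] turn [ 1.000e-02 -3.000e-02  3.414e+01]
```

```bash
python3 -m crank '[[0,-3.9,2.1,0,0,0,6],[0,-7.8,4.2,0,0,0,12],[0,-11.7,6.2,0,0,0,18],[0,-15.6,8.3,0,0,0,24],[0,-19.4,10.4,2,0,0,30],[0,-23.2,12.4,5,0,0,34.1],[0,-23.2,12.4,8,0,0,34.1],[0,-23.2,12.4,8,0,0,34.1]]'; python3 - <<'E'
from go import *
o=env.get_obs();f=env.grab_frame("wrist")
cv2.imwrite("pics/c1.png",f["image"])
to((.626,.266,.11),-22,o)
np.save("c1.npy",np.array([np.r_[o["ee_pos"],o["orientation"]]]))
E
```

```text
clock: 1.95
ee_pos: [0.6247, 0.2667, 0.2757]
orientation: [-2.6, -1.762, 0.01]
wrist_force: [-0.5, 1.0, -0.0]
opening: 0.0928
t 1.95 ee [0.6247 0.2667 0.2757] q [-0.76  0.53  0.43  1.68 -0.26  1.   -0.62] F [-0.5  1.  -0. ] open 0.0928
shift [ 0.07  0.21 16.57] turn [-0.24  0.3   0.24]
```

View pics/c1.png

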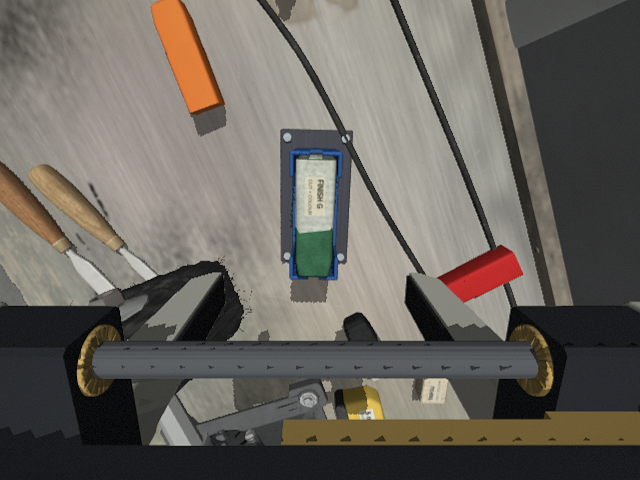

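The wrist view shows the cream/green bar in the blue holder around (316,215), well aligned, with the black wheel left at (210,300) and the orange and red decoys far off. I refine from this view.

```bash
python3 - <<'E'
from h import *
crop(cv2.imread("pics/c1.png"),270,120,365,300,3.3,"pics/c2.png")
crop(cv2.imread("pics/c1.png"),280,125,355,215,6.6,"pics/c3.png")
crop(cv2.imread("pics/c1.png"),280,205,355,295,6.6,"pics/c4.png")
E
```

```text
(no output)
```

View pics/c3.png

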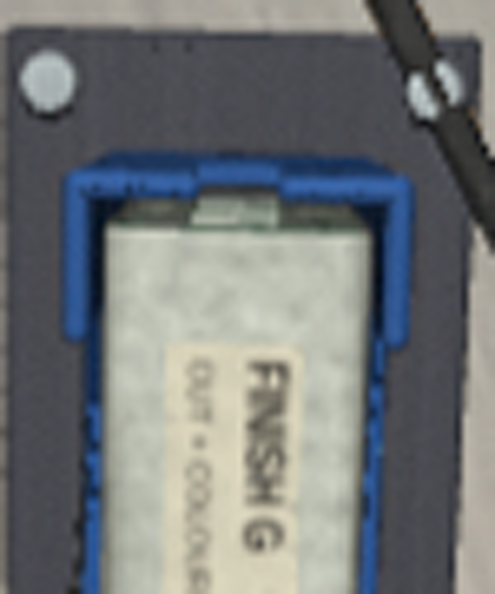

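View pics/c4.png

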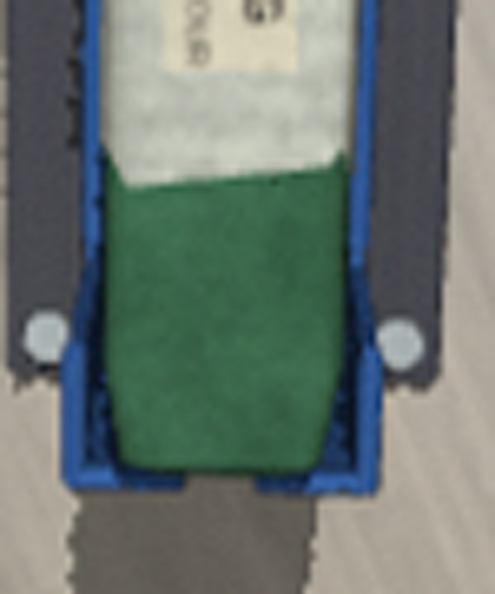

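```bash
python3 - <<'E'
from h import *
from workcell import env
import numpy as np
f=env.grab_frame("wrist"); s=np.load("c1.npy")[0]
c=cam(f,{"ee_pos":s[:3],"orientation":s[3:]})
u=lambda p,o:(np.array(p,float)+.5)/6.6-.5+np.array(o)
A=lambda p:u(p,(280,125));B=lambda p:u(p,(280,205))
for z in (.122,.126,.130):
    P=back(c,[A((104,228)),A((372,232)),B((104,160)),B((347,158)),B((122,468)),B((318,468))],z)
    e=P[:,:2]; print(z,"w",np.linalg.norm(e[0]-e[1]).round(4),np.linalg.norm(e[2]-e[3]).round(4),"len",np.linalg.norm((e[0]+e[1]-e[4]-e[5])/2).round(4),"ctr",((e[0]+e[1]+e[4]+e[5])/4).round(4),"ang",np.degrees(np.arctan2(*((e[0]+e[1]-e[4]-e[5])[::-1]))).round(2))
G=back(c,[A((63,175)),A((412,180)),B((63,490)),B((381,490))],.108)[:,:2]
print("guide",np.linalg.norm(G[0]-G[1]),np.linalg.norm(G[2]-G[3]),np.linalg.norm(G[0]-G[2]),np.linalg.norm(G[1]-G[3]),G.mean(0),np.degrees(np.arctan2(*((G[0]+G[1]-G[2]-G[3])[::-1]))))
E
```

```text
0.122 w 0.035 0.0335 len 0.1074 ctr [0.625  0.2698] ang 66.93
0.126 w 0.0345 0.0331 len 0.106 ctr [0.6254 0.2707] ang 66.93
0.13 w 0.0341 0.0326 len 0.1046 ctr [0.6257 0.2715] ang 66.93
guide 0.04733680008424526 0.04774863165616175 0.12314521784080756 0.12241696470765254 [0.62445636 0.26831044] 67.21296733827658
```

```bash
python3 -c "
from go import *
to((.6247,.269,.112),-23)"; 
```

```text
t 2.05 ee [0.6257 0.2694 0.2798] q [-0.76  0.53  0.43  1.67 -0.25  1.   -0.62] F [-1.  -0.   0.5] open 0.0928
shift [-0.07 -0.06 16.78] turn [-0.05  0.02  1.43]
```

```bash
python3 -m crank '[[0,0,0,2,0,0,1.4],[0,-0.1,0,4,0,0,1.4],[0,-0.1,0,6,0,0,1.4],[0,-0.1,0,6,0,0,1.4],[0,-0.1,0,6,0,0,1.4]]'; python3 - <<'E'
from go import *
o=env.get_obs();f=env.grab_frame("wrist")
cv2.imwrite("pics/d1.png",f["image"])
crop(f["image"],260,100,370,300,3,"pics/d2.png")
to((.6247,.269,.112),-23,o)
np.save("d1.npy",np.r_[o["ee_pos"],o["orientation"]])
E
```

```text
clock: 2.55
ee_pos: [0.6259, 0.2689, 0.2214]
orientation: [-2.619, -1.735, -0.003]
wrist_force: [-0.4, 0.4, 0.8]
opening: 0.0931
t 2.55 ee [0.6259 0.2689 0.2214] q [-0.75  0.58  0.41  1.73 -0.29  0.88 -0.61] F [-0.4  0.4  0.8] open 0.0931
shift [-0.06 -0.13 10.94] turn [ 0.05 -0.09  0.06]
```

View pics/d1.png

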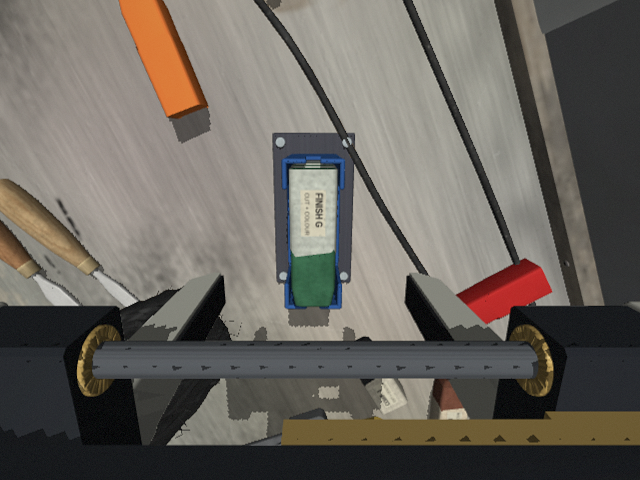

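The bar spans columns 289–338 and rows about 167–305, centred between the fingers, and the guides span columns 283–344.

```bash
python3 - <<'E'
from h import *
from workcell import env
crop(cv2.imread("pics/d1.png"),270,140,355,230,6,"pics/d3.png")
crop(cv2.imread("pics/d1.png"),270,230,355,320,6,"pics/d4.png")
a=np.hstack([cv2.imread("pics/d3.png")[:, :390],cv2.imread("pics/d4.png")[:, :400]]);print(a.shape)
d3=cv2.imread("pics/d3.png");d4=cv2.imread("pics/d4.png")
cv2.imwrite("pics/d5.png",np.hstack([d3[:,60:460],d4[:,60:460]]))
E
```

```text
(540, 790, 3)
```

View pics/d5.png

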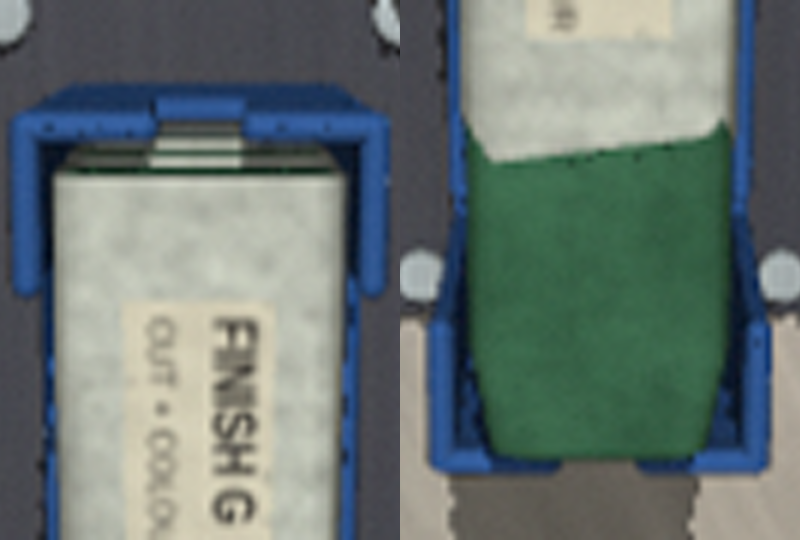

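```bash
python3 - <<'E'
from h import *
from workcell import env
f=env.grab_frame("wrist"); s=np.load("d1.npy")
c=cam(f,{"ee_pos":s[:3],"orientation":s[3:]})
u=lambda p,o:(np.array(p,float)+.5)/6-.5+np.array(o)
A=lambda p:u((p[0]+60,p[1]),(270,140));B=lambda p:u((p[0]-340,p[1]),(270,230))
for z in (.122,.126,.130):
    P=back(c,[A((54,175)),A((345,175)),B((468,125)),B((730,120)),B((495,458)),B((705,455))],z)
    e=P[:,:2]; print(z,"w",np.linalg.norm(e[0]-e[1]).round(4),np.linalg.norm(e[2]-e[3]).round(4),"len",np.linalg.norm((e[0]+e[1]-e[4]-e[5])/2).round(4),"ctr",((e[0]+e[1]+e[4]+e[5])/4).round(4),"ang",np.degrees(np.arctan2(*((e[0]+e[1]-e[4]-e[5])[::-1]))).round(2))
G=back(c,[A((10,112)),A((392,118)),B((430,470)),B((770,470))],.108)[:,:2]
print("guide",np.linalg.norm(G[0]-G[1]),np.linalg.norm(G[2]-G[3]),np.linalg.norm(G[0]-G[2]),np.linalg.norm(G[1]-G[3]),G.mean(0),np.degrees(np.arctan2(*((G[0]+G[1]-G[2]-G[3])[::-1]))))
from go import to
to((.6253,.2683,.112),-22.5)
E
```

```text
0.122 w 0.0347 0.0333 len 0.1076 ctr [0.6251 0.2697] ang 67.04
0.126 w 0.0342 0.0328 len 0.1059 ctr [0.6255 0.2708] ang 67.04
0.13 w 0.0336 0.0322 len 0.1042 ctr [0.626  0.2718] ang 67.04
guide 0.047717174044454747 0.047776453630958116 0.12331762074972885 0.12262225041645511 [0.62454551 0.26836866] 66.94547626125171
t 2.65 ee [0.6263 0.2685 0.2217] q [-0.75  0.58  0.41  1.73 -0.29  0.88 -0.61] F [0.  0.6 0.6] open 0.0931
shift [-0.09 -0.1  10.97] turn [ 0.1  -0.13 -0.48]
```

```bash
python3 -m crank '[[0,0,-0.1,2,0,0,0],[0,0,-0.1,4,0,0,0],[0,0,-0.1,6,0,0,0],[0,0,-0.1,8,0,0,0],[0,0,-0.1,9.5,0,0,0],[0,0,-0.1,10.5,0,0,0],[0,0,-0.1,10.9,0,0,0],[0,0,-0.1,10.9,0,0,0]]'; python3 - <<'E'
from go import *
f=env.grab_frame("wrist");cv2.imwrite("pics/e1.png",f["image"])
g=env.grab_frame("scene");crop(g["image"],150,100,310,260,4,"pics/e2.png")
to((.6252,.2695,.112),-23)
E
```

```text
clock: 3.45
ee_pos: [0.6249, 0.2681, 0.1107]
orientation: [2.62, 1.733, 0.0]
wrist_force: [0.1, -0.8, 0.2]
opening: 0.0932
t 3.55 ee [0.6252 0.2681 0.1114] q [-0.71  0.7   0.35  1.82 -0.36  0.68 -0.56] F [0.4 0.1 1.2] open 0.0928
shift [ 0.13 -0.05 -0.06] turn [ 0.04 -0.05 -0.04]
```

View pics/e1.png

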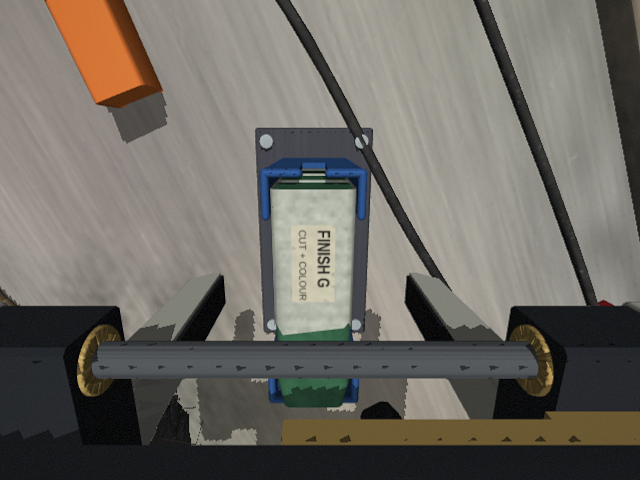

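View pics/e2.png

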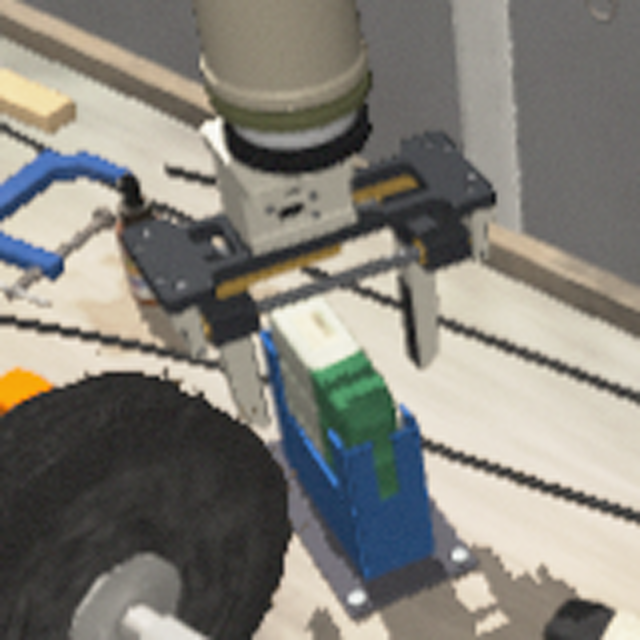

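The fingers stand either side of the bar in the window area, clear of holder and wheel. I close on it.

```bash
python3 -m crank '[[0.55,0.1,0,0,0,0,0],[0.6,0.1,0,0,0,0,0],[0.7,0.1,0,0,0,0,0],[0.8,0.1,0,0,0,0,0],[0.8,0.1,0,0,0,0,0],[0.8,0.1,0,0,0,0,0],[0.8,0.1,0,0,0,0,0],[0.8,0.1,0,0,0,0,0]]' 30; python3 - <<'E'
from go import *
f=env.grab_frame("wrist");cv2.imwrite("pics/f1.png",f["image"])
g=env.grab_frame("scene");crop(g["image"],150,100,310,260,4,"pics/f2.png")
to((.6252,.2695,.112),-23)
E
```

```text
clock: 4.35
ee_pos: [0.625, 0.2689, 0.1106]
orientation: [-2.62, -1.733, 0.0]
wrist_force: [2.2, -0.0, -3.1]
opening: 0.034
t 4.45 ee [0.625  0.2689 0.1106] q [-0.71  0.71  0.35  1.82 -0.36  0.68 -0.56] F [-0.5  0.3  1.4] open 0.0338
shift [ 0.06 -0.   -0.14] turn [-0.01  0.01 -0.03]
```

View pics/f2.png

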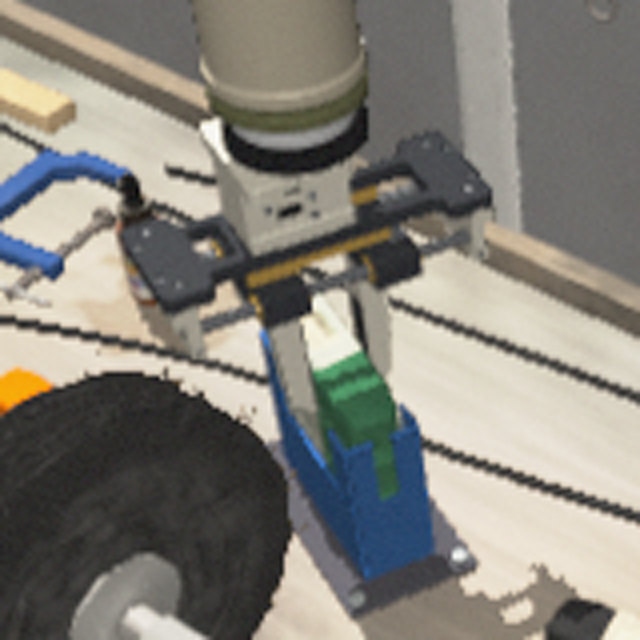

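Opening is 34 mm, so the bar is held. I lift gently.

```bash
python3 -m crank '[[0.8,0,0,-0.5,0,0,0],[0.8,0,0,-1.2,0,0,0],[0.8,0,0,-2,0,0,0],[0.8,0,0,-3,0,0,0],[0.8,0,0,-4,0,0,0],[0.8,0,0,-5,0,0,0],[0.8,0,0,-5.5,0,0,0],[0.8,0,0,-5.5,0,0,0]]'; python3 - <<'E'
from go import *
g=env.grab_frame("scene");crop(g["image"],150,100,310,260,4,"pics/g2.png")
f=env.grab_frame("wrist");cv2.imwrite("pics/g1.png",f["image"])
to((.6252,.2695,.112),-23)
E
```

```text
clock: 5.25
ee_pos: [0.6255, 0.2691, 0.1667]
orientation: [2.62, 1.733, 0.003]
wrist_force: [-0.0, 0.5, -4.0]
opening: 0.0336
t 5.35 ee [0.625  0.2689 0.1656] q [-0.73  0.64  0.38  1.78 -0.32  0.78 -0.58] F [ 0.1  0.  -3.5] open 0.0339
shift [ 0.06 -0.    5.36] turn [-0.    0.   -0.03]
```

View pics/g2.png

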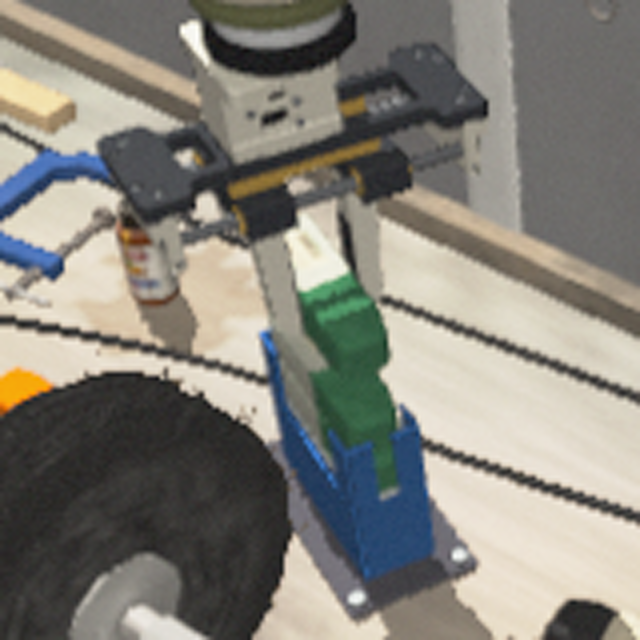

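View pics/g1.png

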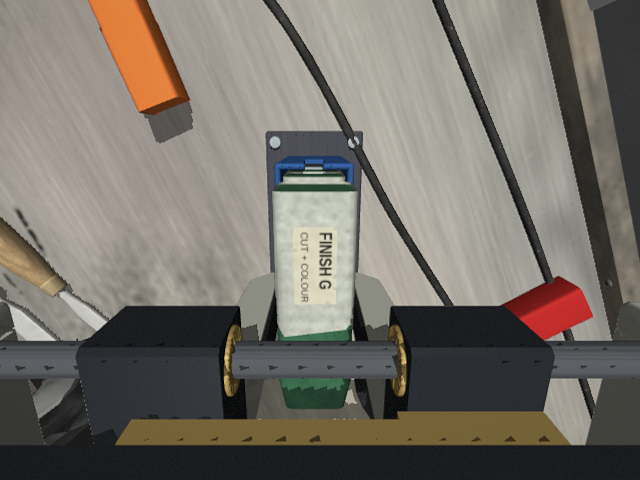

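The held bar is clear, with a second green bar risen level between the guides. The wrist reads −3.5 N, one bar's weight. I go up and across towards the tray.

```bash
python3 -m crank '[[0.8,0,0,-3,0,0,0],[0.8,0,0,-7,0,0,0],[0.8,0,0,-11,0,0,0],[0.8,0,0,-14,0,0,0],[0.8,0,0,-15,0,0,0],[0.8,0,0,-15,0,0,0]]'; python3 - <<'E'
from go import *
o=env.get_obs()
g=env.grab_frame("scene");crop(g["image"],150,60,310,260,3,"pics/i2.png")
t=env.grab_frame("top");crop(t["image"],440,230,560,400,3.5,"pics/i3.png")
print(back(cam(t),[(492,343),(530,343),(510,303),(510,385)],.13).round(3).tolist())
to((.587,-.31,.32),-15,o)
E
```

```text
clock: 5.95
ee_pos: [0.6254, 0.269, 0.3161]
orientation: [2.62, 1.733, 0.002]
wrist_force: [0.0, -0.6, -4.0]
opening: 0.0336
[[0.392, -0.337, 0.13], [0.393, -0.431, 0.13], [0.491, -0.387, 0.13], [0.292, -0.376, 0.13]]
t 5.95 ee [0.6254 0.269  0.3161] q [-0.78  0.5   0.46  1.63 -0.24  1.07 -0.65] F [ 0.  -0.6 -4. ] open 0.0336
shift [-54.79  19.12  -0.44] turn [ 0.05 -0.07 -8.03]
```

View pics/i2.png

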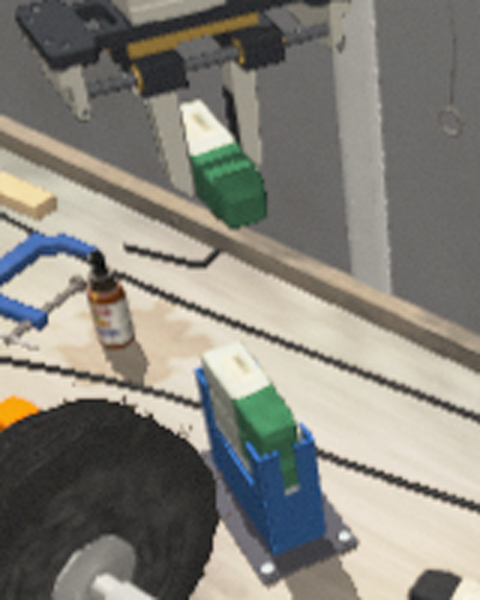

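View pics/i3.png

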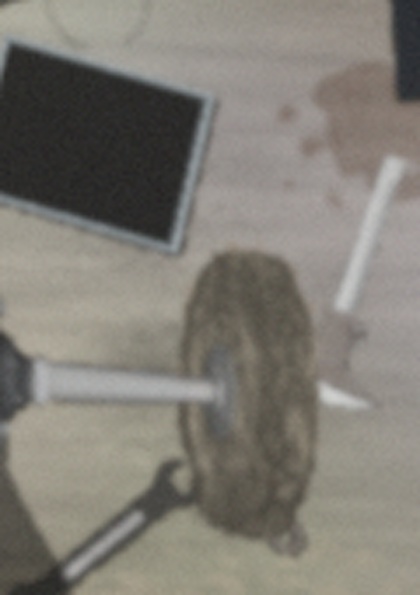

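Top bar held clear of the holder, second bar level at the top. The wire wheel sits at x ≤ 0.49, y −0.34 to −0.43, so I will keep the bar's present yaw and aim slightly off-centre away from it.

```bash
python3 -m crank '[[0.8,-2,0.7,0,0,0,0],[0.8,-5,1.8,0,0,0,0],[0.8,-9,3.2,0,0,0,0],[0.8,-13,4.7,0,0,0,0],[0.8,-17,6.1,0,0,0,0],[0.8,-21,7.6,0,0,0,0],[0.8,-25,9,0,0,0,0],[0.8,-29,10.5,0,0,0,0]]'; python3 -m crank '[[0.8,-4,1.4,0,0,0,0],[0.8,-8,2.9,0,0,0,0],[0.8,-12,4.3,0,0,0,0],[0.8,-16,5.8,0,0,0,0],[0.8,-20,7.2,0,0,0,0],[0.8,-23,8.3,0,0,0,0],[0.8,-25,9,0,0,0,0],[0.8,-25,9,0,0,0,0]]';  python3 - <<'E'
from go import *
f=env.grab_frame("wrist")
o=env.get_obs()
cv2.imwrite("pics/j1.png",f["image"])
np.save("j1.npy",np.r_[o["ee_pos"],o["orientation"]])
to((.594,-.305,.15),-23,o)
E
```

```text
clock: 6.85
ee_pos: [0.6067, -0.0414, 0.3139]
orientation: [-2.62, -1.732, 0.004]
wrist_force: [0.7, 0.3, -3.9]
opening: 0.0335
clock: 7.65
ee_pos: [0.5905, -0.3089, 0.3139]
orientation: [-2.625, -1.725, 0.006]
wrist_force: [0.8, -0.9, -2.8]
opening: 0.0338
t 7.7 ee [ 0.5913 -0.3064  0.3138] q [ 0.07  0.49  0.51  1.67 -0.26  1.06  0.25] F [ 0.4 -0.6 -3.4] open 0.034
shift [ 0.25  0.24 16.38] turn [-0.16  0.06 -0.25]
```

View pics/j1.png

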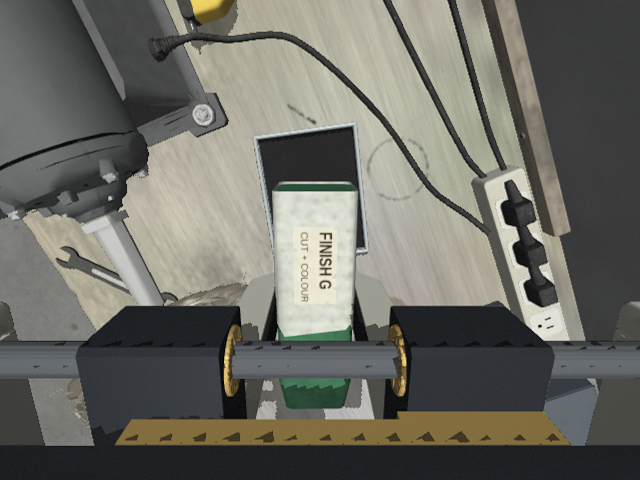

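The wrist view shows the tray's corners at (254,137), (354,123) and (368,254) behind the held bar. I check them against the tray fit.

```bash
python3 - <<'E'
from go import *
o=env.get_obs();f=env.grab_frame("wrist")
cv2.imwrite("pics/k1.png",f["image"])
crop(f["image"],240,110,380,270,3.7,"pics/k2.png")
c=cam(f,o)
Q=back(c,[(254,137.5),(354.5,123),(368.5,255)],.0115);print(Q.round(4).tolist(), "ctr",((Q[0]+Q[2])/2).round(4))
print(np.linalg.norm(Q[0]-Q[1]),np.linalg.norm(Q[2]-Q[1]))
to((.594,-.305,.15),-23,o)
E
```

```text
[[0.5506, -0.2064, 0.0115], [0.673, -0.24, 0.0115], [0.6274, -0.4087, 0.0115]] ctr [ 0.589  -0.3075  0.0115]
0.1269718193032742 0.17470416111075626
t 7.7 ee [ 0.5913 -0.3064  0.3138] q [ 0.07  0.49  0.51  1.67 -0.26  1.06  0.25] F [ 0.4 -0.6 -3.4] open 0.034
shift [ 0.25  0.24 16.38] turn [-0.16  0.06 -0.25]
```

View pics/k2.png

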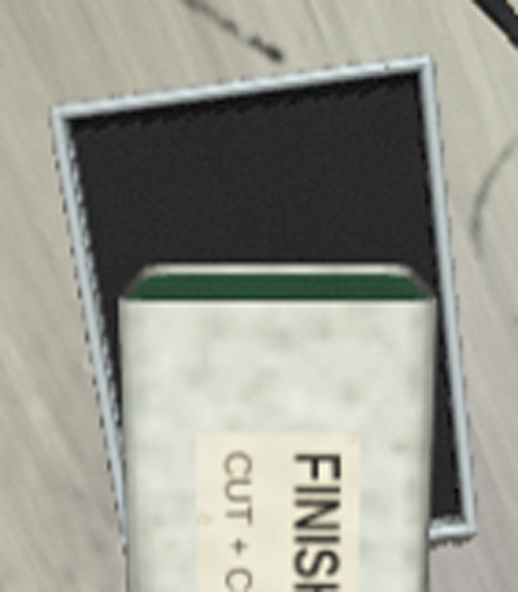

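```bash
python3 -m crank '[[0.8,0.1,0.1,3,0,0,0],[0.8,0.2,0.2,7,0,0,0],[0.8,0.2,0.2,11,0,0,0],[0.8,0.2,0.2,15,0,0,0],[0.8,0.2,0.2,19,0,0,0],[0.8,0.2,0.2,22,0,0,0],[0.8,0.2,0.2,24,0,0,0],[0.8,0.2,0.2,24,0,0,0]]';  python3 - <<'E'
from go import *
g=env.grab_frame("scene");crop(g["image"],340,180,520,440,2.2,"pics/l2.png");cv2.imwrite("pics/l1.png",g["image"])
to((.594,-.305,.024),-23)
E
```

```text
clock: 8.55
ee_pos: [0.5943, -0.3006, 0.0721]
orientation: [-2.614, -1.732, 0.004]
wrist_force: [-1.2, 0.9, -3.1]
opening: 0.0339
t 8.6 ee [ 0.5952 -0.3015  0.0741] q [ 0.16  0.74  0.35  1.86 -0.42  0.61  0.38] F [ 0.7  0.5 -2.9] open 0.0338
shift [-0.37  0.04  5.01] turn [-0.2  -0.03  0.04]
```

View pics/l2.png

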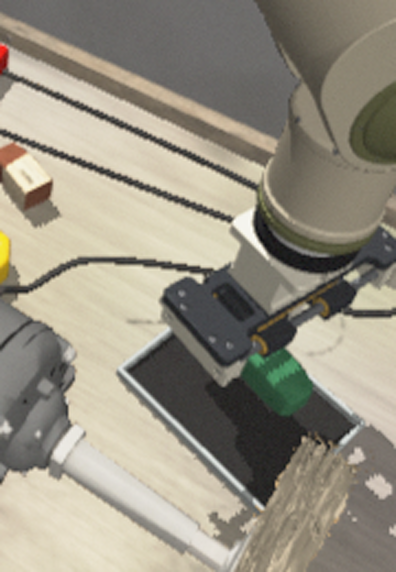

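The bar hangs over the tray, and the gripper body is clear of the wheel. Last centimetres slowly.

```bash
python3 -m crank '[[0.8,-0.2,0,1,0,0,0],[0.8,-0.4,0,2,0,0,0],[0.8,-0.4,0,3,0,0,0],[0.8,-0.4,0,4,0,0,0],[0.8,-0.4,0,4.7,0,0,0],[0.8,-0.4,0,4.9,0,0,0],[0.8,-0.4,0,4.9,0,0,0]]';  python3 - <<'E'
from go import *
to((.594,-.305,.0195),-23)
E
```

```text
clock: 9.3
ee_pos: [0.5942, -0.3069, 0.0262]
orientation: [-2.62, -1.733, 0.0]
wrist_force: [0.2, 0.5, -3.3]
opening: 0.0335
t 9.3 ee [ 0.5942 -0.3069  0.0262] q [ 0.2   0.81  0.31  1.88 -0.45  0.53  0.41] F [ 0.2  0.5 -3.3] open 0.0335
shift [ 0.17 -0.09  0.67] turn [-0.03  0.   -0.04]
```

```bash
python3 -m crank '[[0.8,0,0,0.15,0,0,0],[0.8,0,0,0.3,0,0,0],[0.8,0,0,0.3,0,0,0]]'; python3 -m crank '[[0.8,0,0,0.1,0,0,0],[0.8,0,0,0.2,0,0,0],[0.8,0,0,0.2,0,0,0]]'
```

```text
clock: 9.6
ee_pos: [0.5944, -0.3069, 0.0237]
orientation: [2.62, 1.733, 0.0]
wrist_force: [1.0, -0.0, -2.4]
opening: 0.0336
clock: 9.9
ee_pos: [0.5943, -0.3069, 0.0216]
orientation: [-2.62, -1.733, 0.0]
wrist_force: [-0.8, -0.5, -3.6]
opening: 0.034
```

```bash
python3 -m crank '[[0.8,0,0,0.05,0,0,0],[0.8,0,0,0.1,0,0,0],[0.8,0,0,0.1,0,0,0]]'; python3 -m crank '[[0.8,0,0,0.05,0,0,0],[0.8,0,0,0.1,0,0,0],[0.8,0,0,0.1,0,0,0]]'
```

```text
clock: 10.2
ee_pos: [0.5943, -0.3069, 0.0206]
orientation: [-2.62, -1.733, 0.0]
wrist_force: [-0.1, 0.8, -3.2]
opening: 0.0335
clock: 10.5
ee_pos: [0.5943, -0.3069, 0.0196]
orientation: [-2.62, -1.733, 0.0]
wrist_force: [0.4, 0.1, -3.0]
opening: 0.0341
```

```bash
python3 -m crank '[[0.8,0,0,0.05,0,0,0],[0.8,0,0,0.1,0,0,0],[0.8,0,0,0.1,0,0,0]]'; python3 -m crank '[[0.8,0,0,0.05,0,0,0],[0.8,0,0,0.05,0,0,0],[0.8,0,0,0.05,0,0,0]]'
```

```text
clock: 10.8
ee_pos: [0.5943, -0.3069, 0.0186]
orientation: [-2.62, -1.733, -0.0]
wrist_force: [-1.1, 0.5, -4.4]
opening: 0.0335
clock: 11.1
ee_pos: [0.5944, -0.3069, 0.0184]
orientation: [2.62, 1.733, 0.0]
wrist_force: [-0.9, 0.7, 0.4]
opening: 0.0337
```

```bash
python3 -m crank '[[0.8,0,0,0.05,0,0,0],[0.8,0,0,0.05,0,0,0],[0.8,0,0,0.05,0,0,0]]'; python3 - <<'E'
from go import *
g=env.grab_frame("scene");crop(g["image"],380,280,520,420,4.2,"pics/m2.png")
f=env.grab_frame("wrist");cv2.imwrite("pics/m1.png",f["image"])
to((.594,-.305,.0195),-23)
E
```

```text
clock: 11.4
ee_pos: [0.5943, -0.3069, 0.0183]
orientation: [2.62, 1.733, 0.001]
wrist_force: [-1.7, 1.9, 6.0]
opening: 0.0334
t 11.5 ee [ 0.5944 -0.307   0.0183] q [ 0.2   0.82  0.3   1.88 -0.46  0.51  0.42] F [-2.1  1.3  5.9] open 0.0339
shift [ 0.17 -0.11 -0.12] turn [ 0.02 -0.02 -0.04]
```

View pics/m2.png

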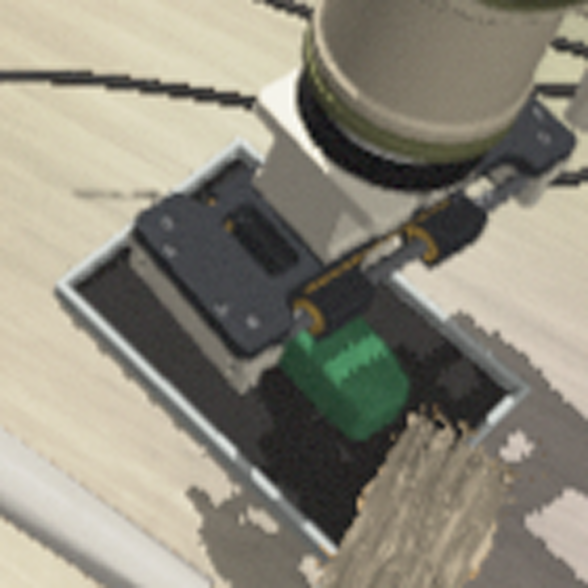

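View pics/m1.png

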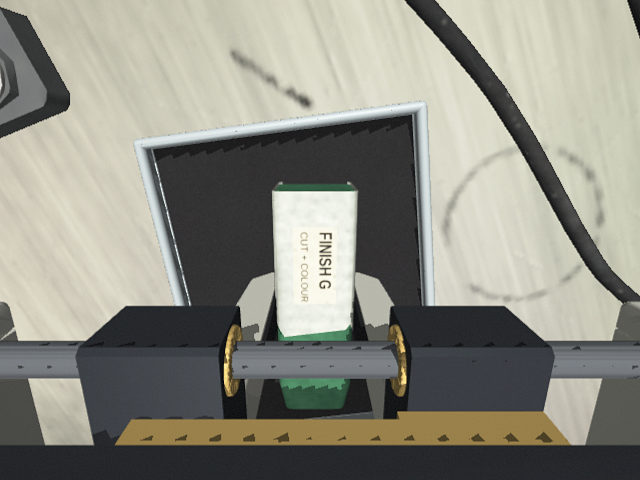

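The bar is down on the rubber (+6 N), within the tray, with room either side of the fingers. I release with a partial opening so the fingers stay off the walls, then rise.

```bash
python3 -m crank '[[0.6,0,0,0,0,0,0],[0.5,0,0,0,0,0,0],[0.45,0,0,0,0,0,0],[0.45,0,0,0,0,0,0],[0.45,0,0,0,0,0,0]]'; python3 - <<'E'
from go import *
to((.594,-.305,.0195),-23)
f=env.grab_frame("wrist");cv2.imwrite("pics/n1.png",f["image"])
E
```

```text
clock: 12.0
ee_pos: [0.5944, -0.307, 0.0176]
orientation: [2.62, 1.733, 0.0]
wrist_force: [0.4, -0.4, -0.3]
opening: 0.0512
t 12.0 ee [ 0.5944 -0.307   0.0176] q [ 0.2   0.82  0.3   1.88 -0.46  0.51  0.42] F [ 0.4 -0.4 -0.3] open 0.0512
shift [ 0.17 -0.11 -0.19] turn [ 0.    0.   -0.04]
```

View pics/n1.png

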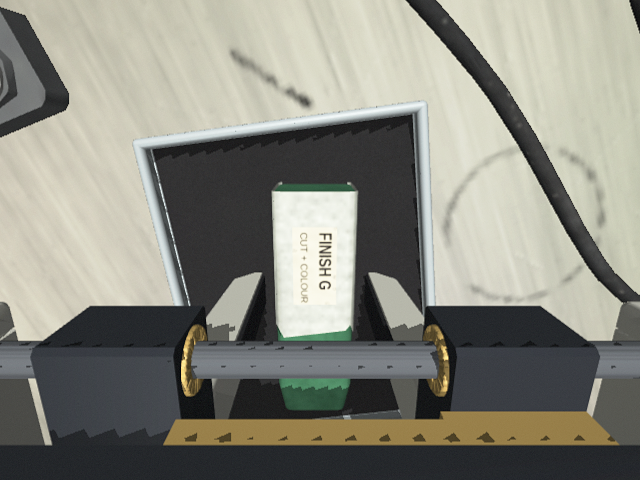

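The bar did not shift, and both fingers are clear of it and of the walls. Straight up.

```bash
python3 -m crank '[[0.45,0,0,-1,0,0,0],[0.45,0,0,-3,0,0,0],[0.45,0,0,-6,0,0,0],[0.45,0,0,-10,0,0,0],[0.45,0,0,-14,0,0,0],[0.45,0,0,-18,0,0,0],[0.45,0,0,-20,0,0,0],[0.45,0,0,-20,0,0,0]]'; python3 - <<'E'
from go import *
o=env.get_obs();f=env.grab_frame("wrist");cv2.imwrite("pics/o1.png",f["image"]);np.save("o1.npy",np.r_[o["ee_pos"],o["orientation"]])
g=env.grab_frame("scene");cv2.imwrite("pics/o2.png",g["image"])
to((.594,-.305,.2),-23,o)
E
```

```text
clock: 12.85
ee_pos: [0.5955, -0.3079, 0.2219]
orientation: [2.616, 1.73, 0.006]
wrist_force: [0.2, -0.1, -0.5]
opening: 0.0512
t 12.85 ee [ 0.5955 -0.3079  0.2219] q [ 0.1   0.58  0.47  1.77 -0.33  0.87  0.31] F [ 0.2 -0.1 -0.5] open 0.0512
shift [ 0.21 -0.27  2.19] turn [ 0.35 -0.01 -0.05]
```

View pics/o1.png

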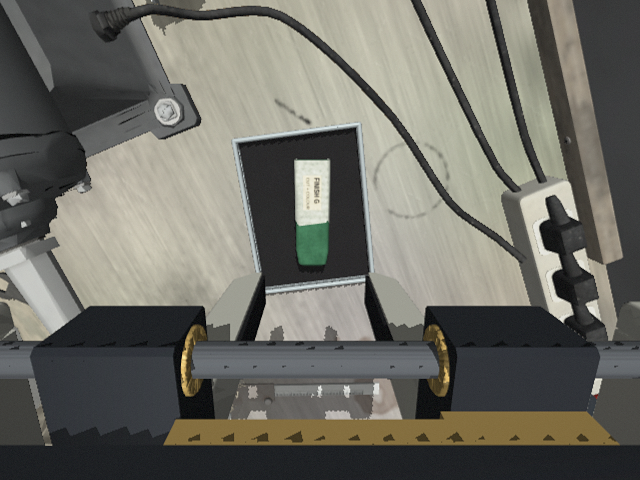

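View pics/o2.png

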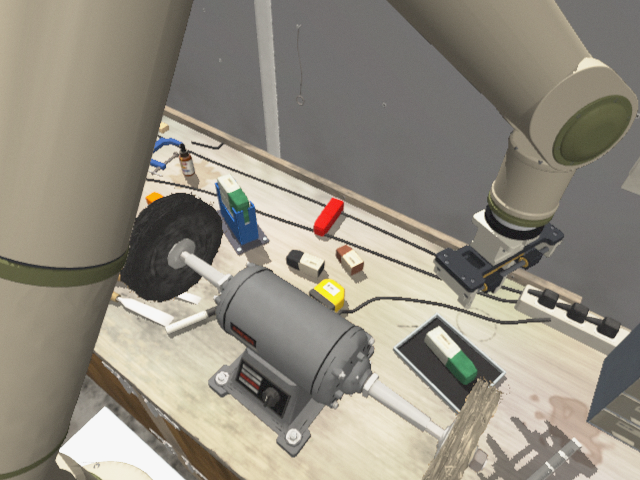

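Wrist view: bar flat in the tray, columns 295–329 and rows 158–264; tray corners near (234,138) and (360,123). Scene view: the next bar sits at the top of the holder (232,188). Numeric check next.

```bash
python3 - <<'E'
from go import *
f=env.grab_frame("wrist");o=env.get_obs();cv2.imwrite("pics/p1.png",f["image"])
c=cam(f,o); im=f["image"]
crop(im,225,110,385,300,3.1,"pics/p2.png")
g=env.grab_frame("scene");crop(g["image"],195,160,285,260,5,"pics/p3.png")
print(o["clock"],o["ee_pos"].round(4),o["joint_vel"].round(3).max())
# predicted pixel outline for bar flat at commanded place
print(proj(c,[[.5943,-.307,.035],[.588,-.309,.0115]]).round(1))
E
```

```text
13.0 [ 0.5939 -0.3064  0.2171] 0.02
[[315.2 217.9]
 [310.4 217. ]]
```

View pics/p2.png

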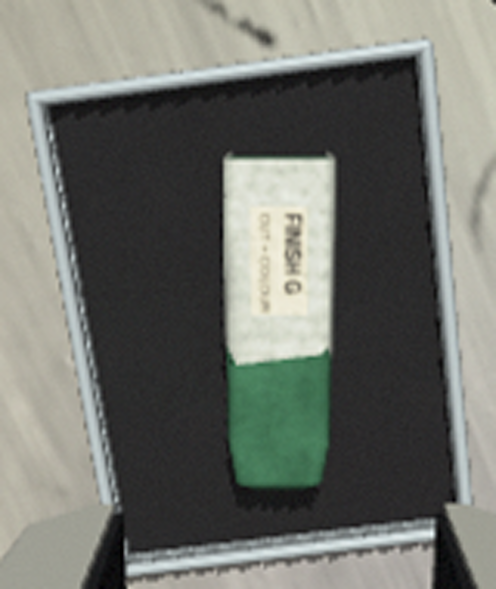

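View pics/p3.png

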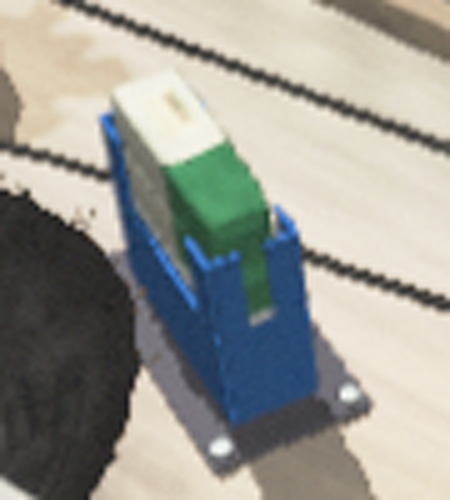

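The bar lies flat near the tray's centre, and the second bar is level at the height the first one had. I let the arm settle, compute the offset and hand in.

```bash
python3 -m crank '[[0.45,0,0,0,0,0,0],[0.45,0,0,0,0,0,0],[0.45,0,0,0,0,0,0]]'; python3 - <<'E'
from go import *
f=env.grab_frame("wrist");o=env.get_obs();c=cam(f,o)
u=lambda p:(np.array(p,float)+.5)/3.1-.5+np.array((225,110))
b=back(c,[u(p) for p in [(223,157),(334,157),(237,487),(321,487)]],.035).mean(0)
t=back(c,[u(p) for p in [(30,97),(430,43)]],.0115)
print("bar",b.round(4),"edge",t.round(4).tolist(),"off from tray (mm)",(1000*np.linalg.norm(b[:2]-[.588,-.309])).round(1),o["wrist_force"].round(1))
env.hand_in()
E
```

```text
clock: 13.35
ee_pos: [0.5941, -0.3069, 0.2169]
orientation: [-2.62, -1.733, 0.001]
wrist_force: [-0.3, -0.7, 0.0]
opening: 0.0511
bar [ 0.5948 -0.3053  0.035 ] edge [[0.5491, -0.209, 0.0115], [0.673, -0.2437, 0.0115]] off from tray (mm) 7.7 [ 0.3 -0.4  0.6]
the job is handed in; nothing more can be done
```

I took the top green bar out of the blue holder and laid it on the tray's rubber floor, then handed the job in at about 13.4 s. I gripped it at 30 N, with the opening reading 34 mm, and released it only after the wrist force showed contact with the floor (about +6 N).

- **Placement:** the last wrist picture shows the bar lying flat. Its centre measures about 8 mm from the tray's; the limit is 40 mm. I aimed slightly off-centre to stay clear of the wire wheel. I judged flatness by eye, not by measurement.
- **Second bar:** the last scene picture shows it level between the guides, at about the height the first bar had. This was also judged by eye.
- **Robot:** the hand is about 20 cm above the tray with the fingers open to 51 mm, and the wrist force is near zero.
- **Agreement:** the cameras agreed to about 4 mm or better on the bar and the tray, and no check failed.

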